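# Flag the empty lane on the pick rack

## Robot

A 6-joint arm with a two-finger parallel gripper is mounted at the origin on the work surface. World frame = base frame: x ahead of the robot, y to its left, z up, the work surface at z = 0. Lengths are in m, angles in rad, forces in N, time in s.
With the tool pointing down it reaches from about 0.4 to 0.925 m from the base axis. Payload 12.5 kg.
Tool frame: the origin (TCP) lies at the very end of the fingers, on their centre line; the grasp point (between the pads) lies 19 mm behind it; z points along the fingers, y is the direction in which the jaws open and shut (so a half turn about z gives the same grasp; the last joint's range is limited). The gripper opens to 95 mm and grips with 3 to 60 N. Pads are 20 mm wide; open, the fingers measure 119 mm over their backs; the gripper's body (75 mm by 180 mm) begins 59 mm behind the grasp point.
Start: joints at [1.019, 0.491, 1.559, -0, 1.092, -0.106], TCP at [0.269, 0.564, 0.215] pointing down, gripper open.
Joint ranges: [-3.1, 3.1], [-0.84, 2.19], [0.05, 2.79], [-1.13, 4.28], [0.06, 2.93], [-2.69, 2.69]. Speed limits (rad/s): [2.22, 2.22, 2.79, 3.14, 3.14, 3.14].

## Interface

Orientations are given as a unit quaternion [w, x, y, z].
In Python, from rig import sensors, imaging, job gives the robot as it stands.
- The arm moves only by the tool apply_moves, never from a script. Its argument "commands" is a list of rows, each a list of 7 numbers: the turn, a rotation vector about the tool's x, y, z in degrees, then the shift along the tool's x, y, z in m, then the opening, from 0 (shut) to 1 (fully open). A call has 1 to 10 rows; each row shifts and turns the commanded pose from where the row before left it, along the tool's axes as they then stand; what a row does not reach is not made up. A row lasts 1/8 s, in which the tool goes at most 62.5 mm and 10.7 degrees, less where a joint would pass 70% of its speed; a pose out of reach is approached as far as the arm can. A call is refused whole if a number of a shift passes 0.0625 or a number of a turn 10.7, either way. A call with a gripper value outside its range is refused whole. The fingers move at their own pace and stop on an object; the grip force is fixed at half the most. Time passes only in rows, so rows that do not move let the fingers close. It gives the time, the measured TCP pose, the force and the opening at its end, in the units of the state.
- sensors.sense(): the state, without advancing time (a new reading comes with each control period).
- imaging.get_image(name): name is "scene" or "top"; returns a dict with "image" (480x640x3 uint8, red, green, blue), "fx", "fy", "cx", "cy" (pixels), "D" ([k1, k2, p1, p2, k3] as OpenCV has them; the pictures are not rectified), "pose" (4x4, takes a point from camera to world coordinates). Camera axes: x right, y up, looking along -z (the intrinsics and any distortion apply to the point x, -y, -z); pixel columns grow to the right and rows downward; lengths in m; the calibration is good to about 2 mm. A picture is of the moment at which its call begins. There is no depth.
- job.sign_off(): hands the job in, once; it reports no verdict.
The state is a dict: "clock": time; "joints": joint angles; "joint_vel": joint speeds; "joint_efforts": joint torques, N m; "tool_pos": TCP position; "tcp_rot": TCP orientation; "force": force on the tool from outside, world axes, zero at the start; "torque": the same for the moment, N m; "opening": finger opening in m.
Only numpy, scipy, OpenCV 4.12 (cv2) and the standard library are available. Lean on these libraries where they do the work, as an engineer would, in place of code of your own. Each camera call takes 0.05 s, during which the arm holds its last target.

## Task

One lane of the small bench-top rack has run out of cartons. Take the marker with the wide saddle and hang it over the rack's orange front beam, in the middle of the stretch in front of the empty lane, with one leg on each side of the beam and sitting square and fully down on it. Leave the other two markers where they stand.

Things in the scene. Friction and masses are not known exactly. Their poses are not given: they have to be found in the camera images.
- wide_plate (a point): Marker to hang, 124 mm tall: white upright plate (8 thick in x, 60 wide in y, 50 tall) on a wide steel upside-down U: top 58 x 60, two 4 mm legs 70 long, 50 clear between. Stands on its legs. Point: centre of the plate, to be gripped across its 8 mm; 99 above the leg ends, 29 above the underside of the U's top. x runs from leg to leg, z up; a half turn looks the same. 0.25 kg.
- hang_spot (a point): Middle of the beam's top in front of the empty lane (bare white tray; which lane varies). Orange beam along y, 24 mm thick in x, top level, 160 above the bench; z up, -x the robot's side. Fixed rack: three lanes 120 apart behind the beam, two with green-white cartons up to 136 above the bench, from 80 behind the beam's middle; blue end posts 185 tall.
- narrow_plate (a point): Marker to leave alone: the same white plate and height, but its steel foot is a narrow saddle, 32 x 60 mm, with two thick legs only 12 mm apart. Point: centre of its plate, 99 mm above the bench; x across the plate's 8 mm thickness, z up.
- stand_plate (a point): Marker to leave alone: the same white plate and height, but on a single upright steel web with a flat 70 x 60 mm base plate, no legs. Point: centre of its plate, 99 mm above the bench; x across the plate's 8 mm thickness, z up.
Not all that is in view belongs to the job. Leave any black or purple look-alike of the part that bears wide_plate alone.

How it is judged:
At the end, for the whole second after the job is handed in: The wide marker rests astride the orange beam, saddle down on it (height within 7 mm), within 30 mm of the empty lane's middle along the beam and 20 mm across it, upright within 10 degrees, in line with the beam within 15; the other two markers within 25 mm of their starts (x of wide_plate in the frame of hang_spot between -0.02 and 0.02 m and y of wide_plate in the frame of hang_spot between -0.03 and 0.03 m and z of wide_plate in the frame of hang_spot between 0.022 and 0.036 m and angle between wide_plate's own z axis and vertical below 0.175 rad and angle between the x axis of wide_plate and the x axis of hang_spot, either way round below 0.26 rad and linear speed of wide below 0.02 m/s); the robot touches nothing.
It fails at once if the narrow-saddle marker is moved or knocked over (distance of narrow_plate from where it was at the start of the episode above 0.025 m).
It fails at once if the flat-footed marker is moved or knocked over (distance of stand_plate from where it was at the start of the episode above 0.025 m).
It also fails if it takes over 40 s, if anything falls off the work surface, if the arm or the gripper's body presses on something with over 40 N, if the wrist force passes 120 N, or if a joint passes its speed limit or range.

## Working session

There is one attempt and no reset: what is moved stays moved. The work goes in short steps, Python scripts to look and compute and a tool call to move; the robot and the scene stay as the last step left them, time stands still between calls to the robot, and variables do not carry over. Pictures are saved under pics/ and viewed, and the job is handed in when it is done.

Besides the shell and the picture viewer there is one more tool, called as name(argument=value, ...), one argument or row to a line, values as JSON. apply_moves: Moves the arm, as the interface text tells. Its arguments: {"type":"object","properties":{"commands":{"type":"array"}},"required":["commands"]}

```bash
mkdir -p pics; ls; python3 - <<'E'
from rig import sensors, imaging
import cv2,numpy as np,pickle
d={}
for n in ("scene","top"):
    r=imaging.get_image(n); d[n]=r
    cv2.imwrite(f"pics/{n}0.png",r["image"][:,:,::-1])
    print(n,{k:r[k] for k in r if k!="image"})
pickle.dump(d,open("im0.pkl","wb"))
print(sensors.sense())
E
```

```text
pics
scene {'fx': 590.3055352416624, 'fy': 590.3055352416624, 'cx': 318.78965603555804, 'cy': 234.58590151414543, 'D': array([0.04403656, 0.        , 0.        , 0.        , 0.        ]), 'pose': array([[-0.83981416, -0.29795934,  0.45379776,  1.04548214],
       [ 0.54286978, -0.46422939,  0.69984532,  0.87850377],
       [ 0.00214081,  0.8340931 ,  0.55161954,  0.76847203],
       [ 0.        ,  0.        ,  0.        ,  1.        ]])}
top {'fx': 462.7954690294679, 'fy': 462.7954690294679, 'cx': 316.2875764628866, 'cy': 239.1741238182577, 'D': array([-0.04036827,  0.        ,  0.        ,  0.        ,  0.        ]), 'pose': array([[ 0.01268685,  0.99331188, -0.11476306,  0.37763601],
       [-0.99975095,  0.01470826,  0.0167841 ,  0.0267181 ],
       [ 0.01835981,  0.11452154,  0.99325109,  0.90243144],
       [ 0.        ,  0.        ,  0.        ,  1.        ]])}
{'clock': 0.1, 'joints': array([ 1.01940035e+00,  4.91486703e-01,  1.55935209e+00,  1.52084641e-05,
        1.09170014e+00, -1.05602803e-01]), 'joint_vel': array([-1.35168475e-03, -1.49176939e-03, -1.73169538e-03, -7.36403837e-05,
       -1.30239744e-04, -7.66706764e-04]), 'joint_efforts': array([ 1.73257333e-03, -6.13625765e+01, -2.58604914e+01,  6.93385187e-02,
        4.70797322e-02, -1.11124016e-04]), 'tool_pos': array([0.26935775, 0.56376037, 0.21414054]), 'tcp_rot': array([-1.59030757e-04,  2.21058873e-01,  9.75260350e-01, -4.45661200e-04]), 'force': array([ 0.18164468, -0.29985617,  0.42418121]), 'torque': array([ 0.01601985, -0.0156364 , -0.02105982]), 'opening': 0.09523486504749785}
```

View pics/scene0.png

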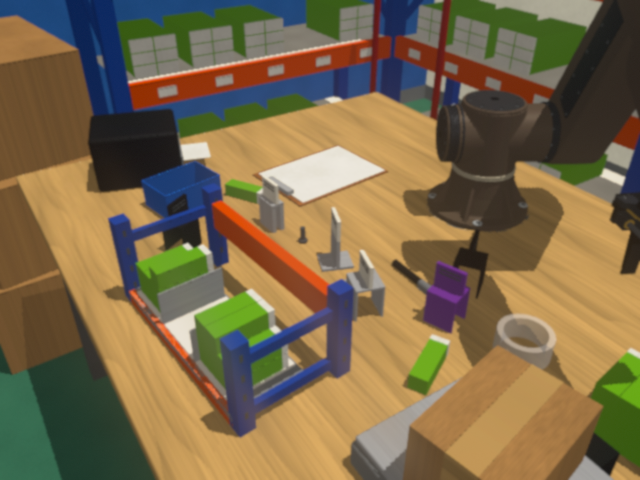

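View pics/top0.png

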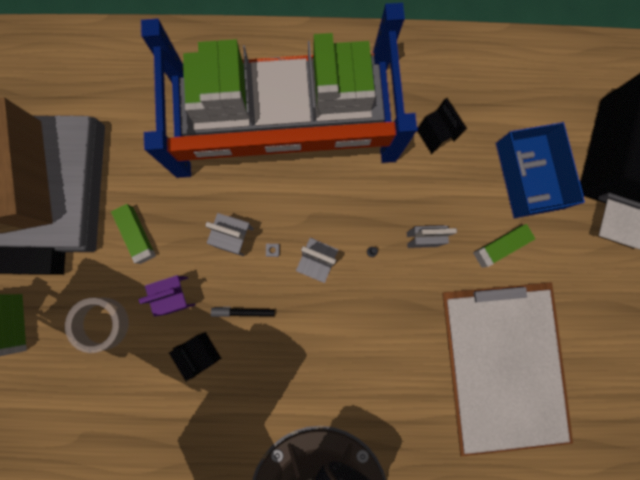

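The scene shows the rack with its middle lane empty (bare tray near top px (283,90)). Three grey markers stand near top px (229,233), (318,260) and (432,236). I'll enlarge these to tell them apart.

```bash
python3 - <<'E'
import cv2,pickle
d=pickle.load(open("im0.pkl","rb"))
t=d["top"]["image"][:,:,::-1];s=d["scene"]["image"][:,:,::-1]
cv2.imwrite("pics/c1.png",cv2.resize(t[195:295,190:350],None,fx=5,fy=5,interpolation=cv2.INTER_CUBIC))
cv2.imwrite("pics/c2.png",cv2.resize(s[165:335,240:400],None,fx=3.5,fy=3.5,interpolation=cv2.INTER_CUBIC))
cv2.imwrite("pics/c3.png",cv2.resize(t[0:190,135:425],None,fx=2.7,fy=2.7,interpolation=cv2.INTER_CUBIC))
E
```

```text
(no output)
```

View pics/c1.png

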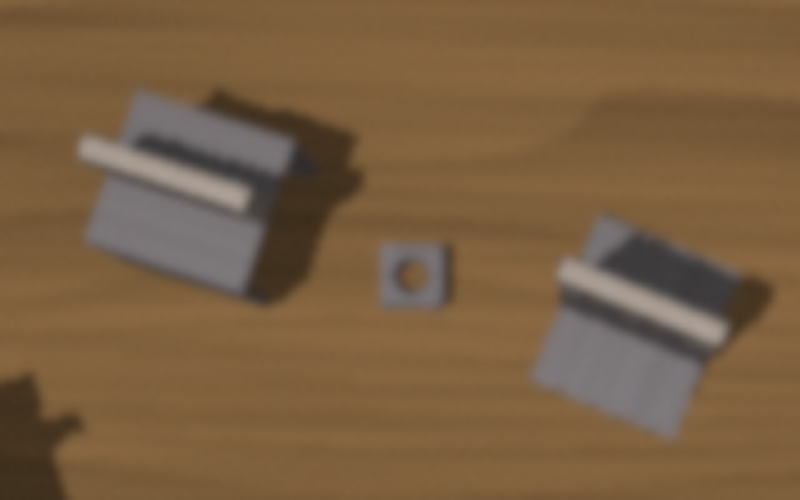

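View pics/c2.png

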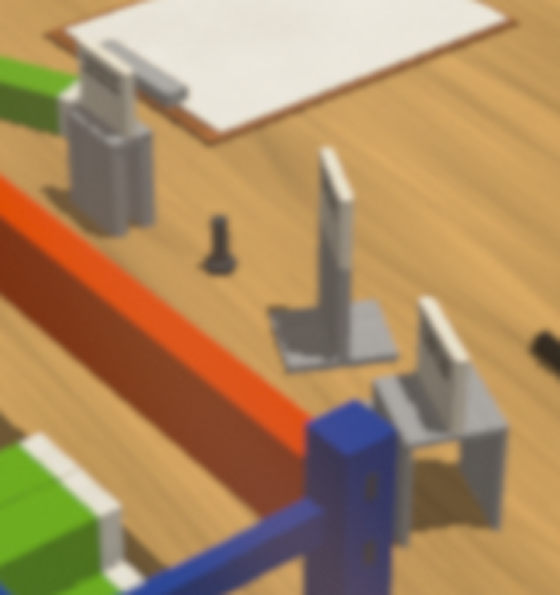

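View pics/c3.png

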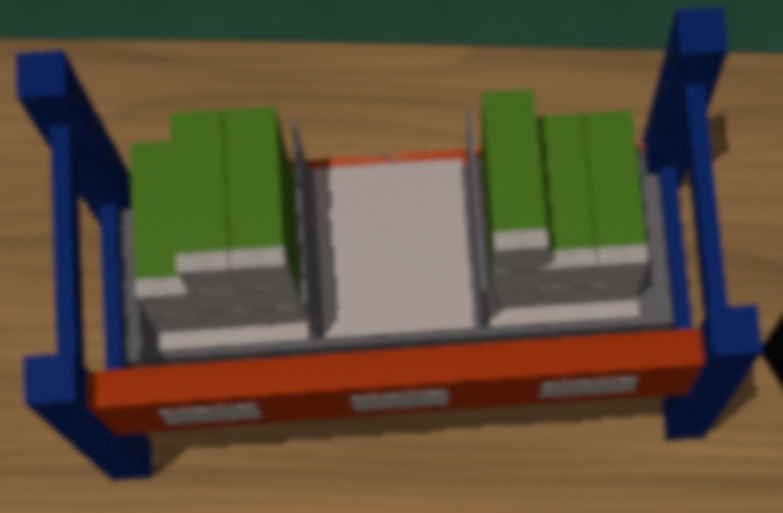

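In top c1 the wide marker is the left one: U-top corners at crop (138,90), (298,142), (247,297), (85,240) and the plate's top edge from (80,147) to (248,197). Scene c2 confirms it, with the open U and two thin legs at lower right. The middle marker is the flat-footed one, and the solid-footed one on the far side is the narrow one. The empty lane is the middle one.

```bash
cat > h.py <<'E'
import numpy as np,cv2,pickle
def ray(c,uv):
    K=np.array([[c["fx"],0,c["cx"]],[0,c["fy"],c["cy"]],[0,0,1.]])
    p=cv2.undistortPoints(np.array(uv,float).reshape(-1,1,2),K,c["D"]).reshape(-1,2)
    d=np.c_[p[:,0],-p[:,1],-np.ones(len(p))]@c["pose"][:3,:3].T
    return c["pose"][:3,3],d
def onz(c,uv,z):
    o,d=ray(c,uv); s=(z-o[2])/d[:,2]; return o+s[:,None]*d
def crop(uv,x0,y0,f): return [((u+.5)/f-.5+x0,(v+.5)/f-.5+y0) for u,v in uv]
def proj(c,P):
    P=np.asarray(P,float); R=c["pose"][:3,:3]; q=(P-c["pose"][:3,3])@R
    q=q*[1,-1,-1]
    K=np.array([[c["fx"],0,c["cx"]],[0,c["fy"],c["cy"]],[0,0,1.]])
    return cv2.projectPoints(q,np.zeros(3),np.zeros(3),K,c["D"])[0].reshape(-1,2)
E
python3 - <<'E'
from h import *
np.set_printoptions(precision=4,suppress=True)
d=pickle.load(open("im0.pkl","rb"));t=d["top"];s=d["scene"]
U=onz(t,crop([(138,90),(298,142),(247,297),(85,240)],190,195,5),.074);print("U",U,U.mean(0))
for i in range(4): print(np.linalg.norm(U[i,:2]-U[(i+1)%4,:2]))
P=onz(t,crop([(80,147),(248,197)],190,195,5),.124);print("P",P,P.mean(0),np.linalg.norm(P[0]-P[1]))
v=P[1]-P[0];print("angle of plate line deg",np.degrees(np.arctan2(v[1],v[0])))
v=(U[1]-U[0]+U[2]-U[3]);print("U line",np.degrees(np.arctan2(v[1],v[0])))
B=onz(t,crop([(90,373),(703,330),(98,403),(705,363)],135,0,2.7),.160);print("B",B,B.mean(0))
for a,b in((0,1),(2,3)):
    v=B[b]-B[a];print(np.degrees(np.arctan2(v[1],v[0])),np.linalg.norm(v))
print("tags z.135",onz(t,crop([(209,414),(400,400),(589,386)],135,0,2.7),.135))
print("posts", onz(t,crop([(52,380),(735,330)],135,0,2.7),.185))
# check in scene
M=P.mean(0); print("proj plate top mid in c2", (proj(s,[P[0],P[1],*U])-[240,165]+.5)*3.5)
print("beam in scene",proj(s,B))
print("stand/narrow", onz(t,crop([(642,302)],190,195,5),.124), onz(t,[(432,231)],.124))
E
```

```text
U [[0.5191 0.1928 0.074 ]
 [0.501  0.1343 0.074 ]
 [0.4446 0.1509 0.074 ]
 [0.4642 0.2098 0.074 ]] [0.4822 0.1719 0.074 ]
0.06123426097301052
0.05880521424549806
0.06205469151874091
0.057460036680957956
P [[0.4907 0.2017 0.124 ]
 [0.4745 0.1441 0.124 ]] [0.4826 0.1729 0.124 ] 0.0597804861265379
angle of plate line deg -105.77021615957128
U line -107.87642236827206
B [[ 0.6288  0.2621  0.16  ]
 [ 0.6632 -0.1153  0.16  ]
 [ 0.6099  0.2561  0.16  ]
 [ 0.6419 -0.1163  0.16  ]] [0.636  0.0716 0.16  ]
-84.80267821978214 0.3789445777984306
-85.08525055770151 0.3738406422489731
tags z.135 [[ 0.6115  0.1933  0.135 ]
 [ 0.6226  0.0729  0.135 ]
 [ 0.634  -0.0469  0.135 ]]
posts [[ 0.6158  0.2765  0.185 ]
 [ 0.654  -0.1299  0.185 ]]
proj plate top mid in c2 [[463.1907 356.2976]
 [423.107  293.8179]
 [405.6171 440.567 ]
 [370.4955 373.7109]
 [469.4686 356.0724]
 [506.7716 422.6438]]
beam in scene [[327.4109 294.6316]
 [210.9391 201.3319]
 [335.0279 288.713 ]
 [220.2916 198.3105]]
stand/narrow [[0.4407 0.0103 0.124 ]] [[ 0.4846 -0.184   0.124 ]]
```

Measurements agree with the given sizes (U 58x60, plate 60 wide, tags 120 apart) and reproject properly in the scene view. Wide marker: (0.4825, 0.1725), x axis about -16.5°. Hang spot: about (0.636, 0.073, 0.160), x axis about +5.2°. I'll move above the marker.

apply_moves(
  commands=[
    [0,0,0,-0.04,-0.029,-0.004,1],
    [0,0,0,-0.04,-0.029,-0.004,1],
    [0,0,0,-0.04,-0.029,-0.004,1],
    [0,0,0,-0.04,-0.029,-0.004,1],
    [0,0,0,-0.04,-0.029,-0.004,1],
    [0,0,0,-0.04,-0.029,-0.004,1],
    [0,0,0,-0.04,-0.029,-0.004,1],
    [0,0,0,-0.04,-0.029,-0.004,1],
    [0,0,0,-0.04,-0.029,-0.004,1],
    [0,0,0,0,0,0,1],
  ],
)

```text
clock: 1.35
tool_pos: [0.4829, 0.1709, 0.2506]
tcp_rot: [0.0, 0.223, 0.975, -0.0]
force: [0.3, -0.9, 0.1]
opening: 0.0949
```

apply_moves(
  commands=[
    [0,0,9,0,0,0,1],
    [0,0,9,0,0,0,1],
    [0,0,9,0,0,0,1],
    [0,0,9,0,0,0,1],
    [0,0,9,0,0,0,1],
    [0,0,9,0,0,0,1],
    [0,0,9,0,0,0,1],
    [0,0,9,0,0,0,1],
    [0,0,9,0,0,0,1],
    [0,0,0,0,0,0,1],
  ],
)

```text
clock: 2.6
tool_pos: [0.4813, 0.1739, 0.2504]
tcp_rot: [-0.0, 0.801, 0.599, -0.0]
force: [0.1, 0.2, 0.2]
opening: 0.0953
```

```bash
cat > rem.py <<'E'
import sys
from h import *
from rig import sensors
from scipy.spatial.transform import Rotation as R
np.set_printoptions(precision=4,suppress=True)
def rem(tgt,yang):
    s=sensors.sense();q=s["tcp_rot"];r=R.from_quat(np.r_[q[1:],q[0]]);m=r.as_matrix()
    a=np.degrees(np.arctan2(m[1,1],m[0,1])); e=(yang-a+90)%180-90
    print("t",s["clock"],"pos",s["tool_pos"],"yang",a,"z",m[:,2],"open",s["opening"],"F",s["force"])
    print("tool shift",(np.array(tgt)-s["tool_pos"])@m,"tool z turn",-e,"level err deg",np.degrees(np.cross(m[:,2],[0,0,-1])@m))
rem([float(x) for x in sys.argv[1:4]],float(sys.argv[4]))
E
python3 rem.py .4825 .1725 .083 -16.5
```

```text
t 2.6 pos [0.4813 0.1739 0.2504] yang -16.43569827880684 z [-0.0005  0.0001 -1.    ] open 0.09530373729787366 F [0.0759 0.2163 0.1676]
tool shift [-0.001   0.0017  0.1674] tool z turn 0.06430172119316069 level err deg [-0.0295  0.0054 -0.    ]
```

apply_moves(
  commands=[
    [0,0,0,-0.001,0.001,0.03,1],
    [0,0,0,0,0,0.03,1],
    [0,0,0,0,0,0.03,1],
    [0,0,0,0,0,0.03,1],
    [0,0,0,0,0,0.03,1],
    [0,0,0,0,0,0.0165,1],
    [0,0,0,0,0,0,1],
  ],
)

```text
clock: 3.48
tool_pos: [0.4817, 0.1722, 0.0832]
tcp_rot: [-0.001, 0.8, 0.599, -0.001]
force: [-0.0, -0.6, 0.9]
opening: 0.0953
```

```bash
python3 rem.py .4825 .1725 .084 -16.5; python3 - <<'E'
from h import *
from rig import imaging
for n,(x0,x1,y0,y1) in {"scene":(280,440,200,340),"top":(150,310,180,300)}.items():
    im=imaging.get_image(n)["image"][y0:y1,x0:x1,::-1]
    cv2.imwrite(f"pics/{n}1.png",cv2.resize(im,None,fx=4,fy=4,interpolation=cv2.INTER_CUBIC))
E
```

```text
t 3.475 pos [0.4817 0.1722 0.0832] yang -16.346228164443787 z [-0.0024 -0.0004 -1.    ] open 0.09525488161690968 F [-0.0456 -0.6458  0.8755]
tool shift [ 0.0005  0.0007 -0.0008] tool z turn 0.15377183555621343 level err deg [-0.1268  0.0611  0.    ]
```

View pics/scene1.png

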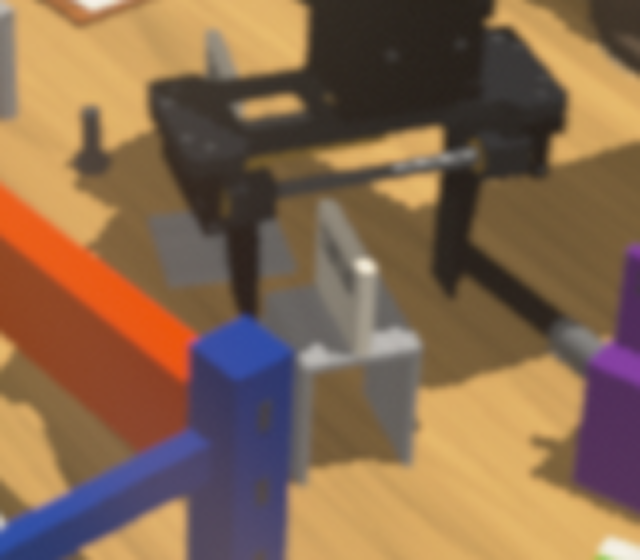

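View pics/top1.png

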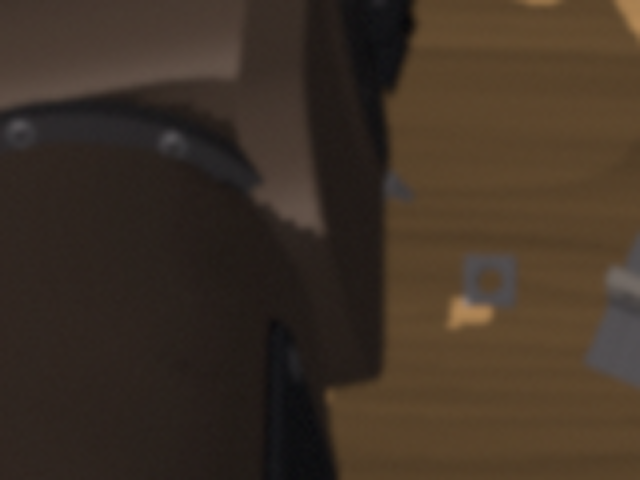

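In the scene crop the fingers, at (245,270) and (455,260), straddle the plate at (345,280). The arm hides the marker from the top camera. I'll close the gripper, then lift.

apply_moves(
  commands=[
    [0,0,0,0,0.0005,0,0],
    [0,0,0,0,0,0,0],
    [0,0,0,0,0,0,0],
    [0,0,0,0,0,0,0],
    [0,0,0,0,0,0,0],
    [0,0,0,0,0,0,0],
    [0,0,0,0,0,0,0],
    [0,0,0,0,0,0,0],
  ],
)

```text
clock: 4.58
tool_pos: [0.4829, 0.1719, 0.0841]
tcp_rot: [-0.0, 0.801, 0.598, 0.0]
force: [-0.2, 0.9, 0.6]
opening: 0.0207
```

apply_moves(
  commands=[
    [0,0,0,0,0,-0.01,0],
    [0,0,0,0,0,-0.02,0],
    [0,0,0,0,0,-0.03,0],
    [0,0,0,0,0,-0.03,0],
    [0,0,0,0,0,-0.03,0],
    [0,0,0,0,0,-0.03,0],
    [0,0,0,0,0,-0.03,0],
    [0,0,0,0,0,-0.03,0],
    [0,0,0,0,0,0,0],
  ],
)

```text
clock: 5.7
tool_pos: [0.4832, 0.1719, 0.2959]
tcp_rot: [0.001, 0.801, 0.598, 0.002]
force: [-0.5, 0.3, -4.0]
opening: 0.0082
```

```bash
python3 rem.py .636 .073 .290 5.2; python3 - <<'E'
from h import *
from rig import imaging
im=imaging.get_image("scene")["image"][40:340,200:520,::-1]
cv2.imwrite(f"pics/scene2.png",cv2.resize(im,None,fx=2,fy=2,interpolation=cv2.INTER_CUBIC))
E
```

```text
t 5.7 pos [0.4832 0.1719 0.2959] yang -16.540248325031673 z [ 0.0036  0.0009 -1.    ] open 0.008231383970704949 F [-0.5282  0.2868 -4.0281]
tool shift [-0.0513  0.1746  0.0064] tool z turn -21.740248325031672 level err deg [ 0.1828 -0.1054 -0.    ]
```

View pics/scene2.png

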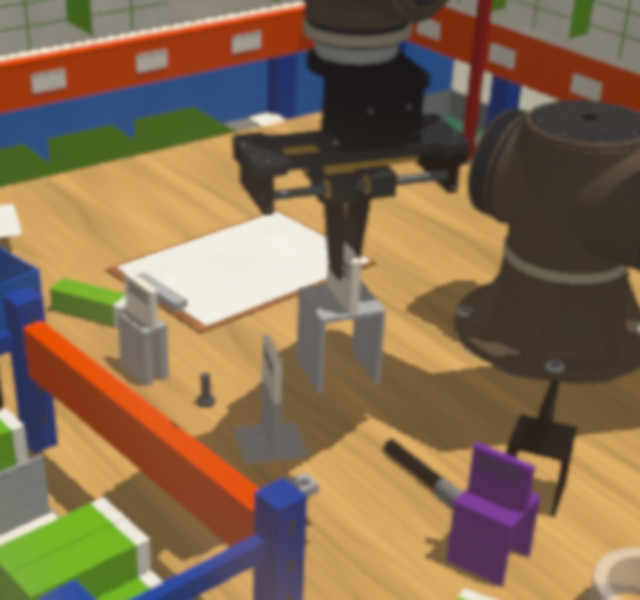

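The marker is held (opening 8.2 mm), but the fingers were still closing when the lift began. I'll measure where on the plate they grip.

```bash
python3 - <<'E'
from h import *
from rig import imaging
r=imaging.get_image("scene");pickle.dump(r,open("s2.pkl","wb"))
im=r["image"][140:240,340:400,::-1]
cv2.imwrite(f"pics/scene3.png",cv2.resize(im,None,fx=6,fy=6,interpolation=cv2.INTER_CUBIC))
# model overlay numbers: for candidate plate offset dz
c=np.array([.4832,.1719]);a=np.radians(-16.5)
ex=np.array([np.cos(a),np.sin(a)]);ey=np.array([-ex[1],ex[0]])
for dz in (0,.005,.01,.015,.02):
    zl=.2959-.084-dz+.001  # leg end height
    P=[[*(c+sx*.029*ex+.03*ey),zl+h] for h in(0,.074) for sx in(1,-1)]
    P+=[[*(c+sx*.004*ex+.03*ey),zl+.124] for sx in(1,-1)]
    print(dz,((proj(r,P)-[340,140]+.5)*6).round(0).tolist())
E
```

```text
0 [[111.0, 530.0], [298.0, 500.0], [121.0, 306.0], [316.0, 278.0], [216.0, 132.0], [243.0, 128.0]]
0.005 [[110.0, 544.0], [297.0, 514.0], [121.0, 322.0], [314.0, 293.0], [215.0, 149.0], [242.0, 145.0]]
0.01 [[110.0, 559.0], [295.0, 528.0], [120.0, 337.0], [313.0, 309.0], [214.0, 165.0], [241.0, 161.0]]
0.015 [[109.0, 573.0], [294.0, 543.0], [119.0, 353.0], [312.0, 324.0], [213.0, 181.0], [240.0, 178.0]]
0.02 [[108.0, 587.0], [293.0, 557.0], [118.0, 368.0], [311.0, 339.0], [212.0, 198.0], [239.0, 194.0]]
```

View pics/scene3.png

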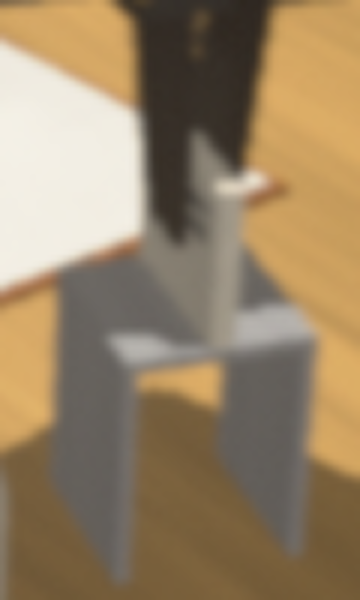

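The overlay puts the marker 19–20 mm low in the grip, so only the top of the plate is held. I'll set it back down and re-grip properly.

apply_moves(
  commands=[
    [0,0,0,0,0,0.02,0],
    [0,0,0,0,0,0.03,0],
    [0,0,0,0,0,0.03,0],
    [0,0,0,0,0,0.03,0],
    [0,0,0,0,0,0.03,0],
    [0,0,0,0,0,0.03,0],
    [0,0,0,0,0,0.015,0],
    [0,0,0,0,0,0.003,0],
    [0,0,0,0,0,0.002,0],
    [0,0,0,0,0,0,0],
  ],
)

```text
clock: 7.05
tool_pos: [0.4832, 0.1719, 0.1048]
tcp_rot: [0.0, 0.801, 0.598, 0.001]
force: [-0.1, -0.2, -2.7]
opening: 0.0078
```

apply_moves(
  commands=[
    [0,0,0,0,0,0.001,0],
    [0,0,0,0,0,0.001,0],
    [0,0,0,0,0,0,0],
  ],
)

```text
clock: 7.42
tool_pos: [0.4829, 0.1719, 0.1022]
tcp_rot: [0.0, 0.801, 0.598, 0.0]
force: [0.8, 0.6, -3.0]
opening: 0.008
```

apply_moves(
  commands=[
    [0,0,0,0,0,0.001,0],
    [0,0,0,0,0,0,0],
  ],
)

```text
clock: 7.68
tool_pos: [0.4829, 0.1718, 0.1011]
tcp_rot: [-0.0, 0.801, 0.598, -0.0]
force: [0.2, -0.4, -2.2]
opening: 0.0077
```

apply_moves(
  commands=[
    [0,0,0,0,0,0.001,0],
    [0,0,0,0,0,0,0],
  ],
)

```text
clock: 7.92
tool_pos: [0.4829, 0.1718, 0.1]
tcp_rot: [-0.0, 0.801, 0.598, -0.0]
force: [0.2, -0.6, -3.0]
opening: 0.0078
```

apply_moves(
  commands=[
    [0,0,0,0,0,0.001,0],
    [0,0,0,0,0,0.001,0],
    [0,0,0,0,0,0,0],
  ],
)

```text
clock: 8.3
tool_pos: [0.4829, 0.1719, 0.098]
tcp_rot: [-0.0, 0.801, 0.598, -0.0]
force: [-0.6, 0.3, -3.1]
opening: 0.008
```

```bash
python3 - <<'E'
from h import *
from rig import imaging
r=imaging.get_image("scene")
im=r["image"][210:330,320:420,::-1]
cv2.imwrite(f"pics/scene4.png",cv2.resize(im,None,fx=5,fy=5,interpolation=cv2.INTER_CUBIC))
c=np.array([.4829,.1719]);a=np.radians(-16.5)
ex=np.array([np.cos(a),np.sin(a)]);ey=np.array([-ex[1],ex[0]])
for zl in (-.004,0,.004,.008):
    P=[[*(c+sx*.029*ex+.03*ey),zl+h] for h in(0,.074) for sx in(1,-1)]
    P+=[[*(c+sx*.004*ex+.03*ey),zl+.124] for sx in(1,-1)]
    print(zl,((proj(r,P)-[320,210]+.5)*5).round(0).tolist())
E
```

```text
-0.004 [[172.0, 562.0], [311.0, 534.0], [178.0, 412.0], [323.0, 385.0], [248.0, 294.0], [268.0, 290.0]]
0 [[172.0, 554.0], [312.0, 526.0], [179.0, 404.0], [324.0, 377.0], [248.0, 285.0], [269.0, 281.0]]
0.004 [[172.0, 546.0], [313.0, 518.0], [179.0, 396.0], [325.0, 369.0], [249.0, 276.0], [269.0, 273.0]]
0.008 [[173.0, 538.0], [313.0, 510.0], [179.0, 387.0], [325.0, 360.0], [249.0, 267.0], [270.0, 264.0]]
```

View pics/scene4.png

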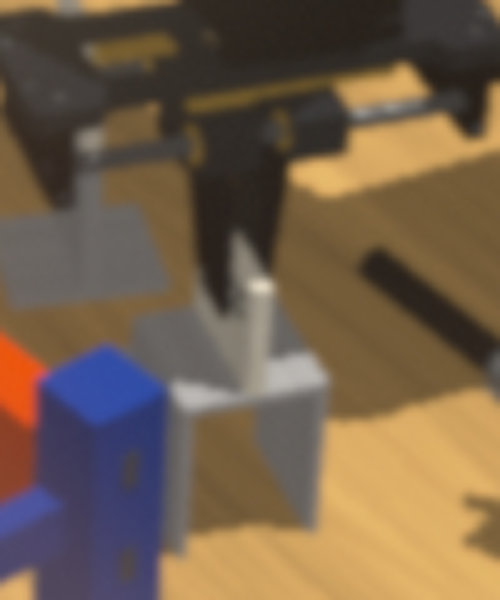

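The overlay has the leg ends at about z = 0 in this picture, so contact is within a millimetre or two. I'll keep stepping down.

apply_moves(
  commands=[
    [0,0,0,0,0,0.001,0],
    [0,0,0,0,0,0,0],
  ],
)

```text
clock: 8.6
tool_pos: [0.4831, 0.1719, 0.0978]
tcp_rot: [0.0, 0.801, 0.598, 0.0]
force: [-2.1, -0.4, 6.9]
opening: 0.0075
```

apply_moves(
  commands=[
    [0,0,0,0,0,0.001,0],
    [0,0,0,0,0,0,0],
  ],
)

```text
clock: 8.85
tool_pos: [0.4832, 0.172, 0.0978]
tcp_rot: [0.0, 0.801, 0.598, 0.001]
force: [-4.0, -0.7, 19.2]
opening: 0.0077
```

Contact: the force rose to 19 N. I'll open, go down to a TCP height of 0.084 and close for longer.

apply_moves(
  commands=[
    [0,0,0,0,0,-0.002,0.35],
    [0,0,0,0,0,0,0.35],
    [0,0,0,0,0,0,0.35],
    [0,0,0,0,0,0,0.35],
    [0,0,0,0,0,0.007,0.35],
    [0,0,0,0,0,0.007,0.35],
    [0,0,0,0,0,0,0.35],
  ],
)

```text
clock: 9.72
tool_pos: [0.4826, 0.1718, 0.0834]
tcp_rot: [-0.0, 0.801, 0.598, -0.001]
force: [-0.1, -0.2, 1.0]
opening: 0.0335
```

apply_moves(
  commands=[
    [0,0,0,0,0,0,0],
    [0,0,0,0,0,0,0],
    [0,0,0,0,0,0,0],
    [0,0,0,0,0,0,0],
    [0,0,0,0,0,0,0],
    [0,0,0,0,0,0,0],
    [0,0,0,0,0,0,0],
  ],
)

```text
clock: 10.6
tool_pos: [0.483, 0.1719, 0.0843]
tcp_rot: [0.0, 0.801, 0.598, 0.0]
force: [0.6, 0.3, 3.4]
opening: 0.0079
```

apply_moves(
  commands=[
    [0,0,0,0,0,-0.01,0],
    [0,0,0,0,0,-0.02,0],
    [0,0,0,0,0,-0.03,0],
    [0,0,0,0,0,-0.03,0],
    [0,0,0,0,0,-0.03,0],
    [0,0,0,0,0,-0.03,0],
    [0,0,0,0,0,-0.03,0],
    [0,0,0,0,0,-0.02,0],
    [0,0,0,0,0,0,0],
  ],
)

```text
clock: 11.72
tool_pos: [0.4829, 0.1719, 0.2853]
tcp_rot: [0.0, 0.801, 0.598, 0.001]
force: [-0.2, 0.4, -4.4]
opening: 0.0078
```

apply_moves(
  commands=[
    [0,0,-5.5,0,0,0,0],
    [0,0,-5.5,0,0,0,0],
    [0,0,-5.5,0,0,0,0],
    [0,0,-5.2,0,0,0,0],
    [0,0,0,0,0,0,0],
  ],
)

```text
clock: 12.35
tool_pos: [0.4824, 0.1717, 0.2831]
tcp_rot: [-0.001, 0.675, 0.738, -0.001]
force: [0.7, 0.1, -3.7]
opening: 0.0077
```

```bash
python3 rem.py .636 .073 .285 5.2
```

```text
t 12.35 pos [0.4824 0.1717 0.2831] yang 5.121118956252571 z [-0.0017 -0.0003 -1.    ] open 0.007679279536363874 F [ 0.7383  0.0814 -3.7459]
tool shift [-0.112   0.1441 -0.0021] tool z turn -0.07888104374742966 level err deg [-0.1007  0.0096 -0.    ]
```

apply_moves(
  commands=[
    [0,0,0,-0.014,0.018,0,0],
    [0,0,0,-0.014,0.018,0,0],
    [0,0,0,-0.014,0.018,0,0],
    [0,0,0,-0.014,0.018,0,0],
    [0,0,0,-0.014,0.018,0,0],
    [0,0,0,-0.014,0.018,0,0],
    [0,0,0,-0.014,0.018,0,0],
    [0,0,0,-0.014,0.018,0,0],
    [0,0,0,0,0,0,0],
    [0,0,0,0,0,0,0],
  ],
)

```text
clock: 13.6
tool_pos: [0.6364, 0.073, 0.2838]
tcp_rot: [-0.0, 0.675, 0.738, -0.0]
force: [-0.5, -0.1, -4.2]
opening: 0.0078
```

```bash
python3 rem.py .636 .073 .245 5.2; python3 - <<'E'
from h import *
from rig import imaging
r=imaging.get_image("scene");pickle.dump(r,open("s5.pkl","wb"))
im=r["image"][120:340,160:400,::-1]
cv2.imwrite(f"pics/scene5.png",cv2.resize(im,None,fx=2.7,fy=2.7,interpolation=cv2.INTER_CUBIC))
r=imaging.get_image("top")
cv2.imwrite(f"pics/top5.png",r["image"][:,:,::-1])
E
```

```text
t 13.6 pos [0.6364 0.073  0.2838] yang 5.132154870548109 z [-0.0007  0.0002 -1.    ] open 0.00784114031216668 F [-0.5299 -0.0604 -4.1531]
tool shift [ 0.0001 -0.0003  0.0388] tool z turn -0.06784512945189647 level err deg [-0.0407 -0.013  -0.    ]
```

View pics/scene5.png

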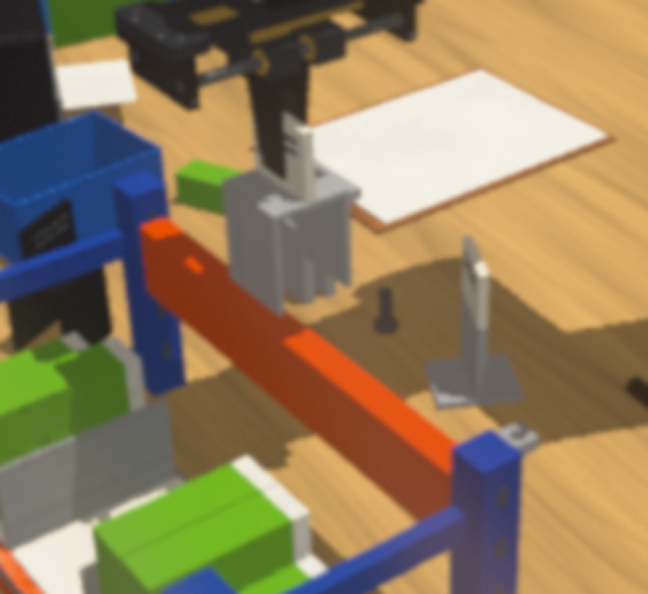

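View pics/top5.png

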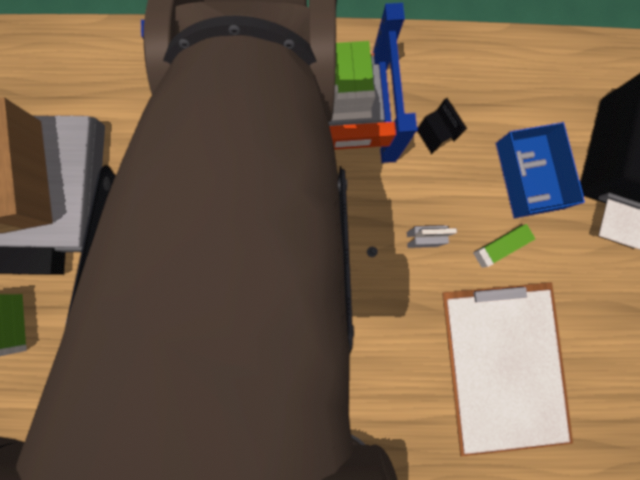

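The marker hangs over the beam in the scene crop (legs near (265,300) and (340,280)). I'll overlay the modelled beam and marker to check the sideways fit before lowering.

```bash
python3 - <<'E'
from h import *
r=pickle.load(open("s5.pkl","rb"));f=4;x0,y0=200,150
im=np.ascontiguousarray(cv2.resize(r["image"][150:310,200:360,::-1],None,fx=f,fy=f,interpolation=cv2.INTER_CUBIC))
c=np.array([.636,.073]);a=np.radians(5.2)
ex=np.array([np.cos(a),np.sin(a)]);ey=np.array([-ex[1],ex[0]])
def L(p,q,col):
    P=((proj(r,[p,q])-[x0,y0]+.5)*f).round().astype(int);cv2.line(im,tuple(map(int,P[0])),tuple(map(int,P[1])),col,1)
for s in(-1,1): L([*(c+s*.012*ex-.19*ey),.16],[*(c+s*.012*ex+.19*ey),.16],(255,255,0))
c=np.array([.6364,.073]);zl=.2838-.084
for s in(-1,1):
    L([*(c+s*.029*ex+.03*ey),zl],[*(c+s*.029*ex+.03*ey),zl+.074],(255,0,255))
    L([*(c+s*.004*ex+.03*ey),zl+.074],[*(c+s*.004*ex+.03*ey),zl+.124],(0,255,0))
    L([*(c+.029*s*ex-.03*ey),zl],[*(c+.029*s*ex+.03*ey),zl],(255,0,255))
cv2.imwrite("pics/ov5.png",im)
E
```

```text
(no output)
```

View pics/ov5.png

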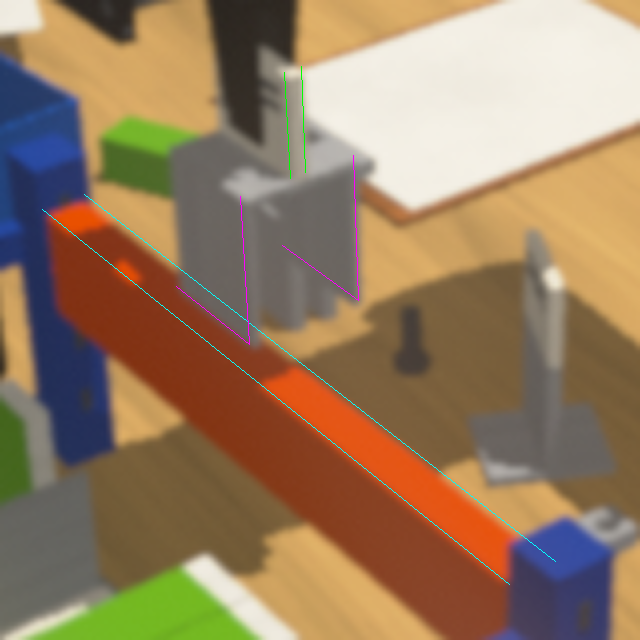

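The overlay agrees within about 2 mm for both the beam and the marker, so I'll lower it.

apply_moves(
  commands=[
    [0,0,0,0,0,0.015,0],
    [0,0,0,0,0,0.015,0],
    [0,0,0,0,0,0.015,0],
    [0,0,0,0,0,0.01,0],
    [0,0,0,0,0,0,0],
  ],
)

```text
clock: 14.32
tool_pos: [0.6362, 0.0733, 0.2282]
tcp_rot: [-0.001, 0.675, 0.738, -0.0]
force: [0.3, 0.5, -3.3]
opening: 0.008
```

apply_moves(
  commands=[
    [0,0,0,0,0,0.01,0],
    [0,0,0,0,0,0.01,0],
    [0,0,0,0,0,0.01,0],
    [0,0,0,0,0,0.01,0],
    [0,0,0,0,0,0.007,0],
    [0,0,0,0,0,0.003,0],
    [0,0,0,0,0,0,0],
  ],
)

```text
clock: 15.2
tool_pos: [0.6364, 0.0732, 0.1791]
tcp_rot: [-0.0, 0.675, 0.738, 0.0]
force: [-0.6, 0.2, -3.3]
opening: 0.0077
```

apply_moves(
  commands=[
    [0,0,0,0,0,0.002,0],
    [0,0,0,0,0,0.001,0],
    [0,0,0,0,0,0,0],
  ],
)

```text
clock: 15.58
tool_pos: [0.6364, 0.0732, 0.1762]
tcp_rot: [-0.0, 0.675, 0.738, 0.0]
force: [0.1, 0.7, -2.7]
opening: 0.008
```

apply_moves(
  commands=[
    [0,0,0,0,0,0.001,0],
    [0,0,0,0,0,0.001,0],
    [0,0,0,0,0,0,0],
  ],
)

```text
clock: 15.95
tool_pos: [0.6364, 0.0732, 0.1743]
tcp_rot: [0.0, 0.675, 0.738, 0.0]
force: [-0.3, 0.4, -0.6]
opening: 0.0082
```

Contact is starting at TCP 0.174, as predicted. I'll press 1 mm further, then check before releasing.

apply_moves(
  commands=[
    [0,0,0,0,0,0.001,0],
    [0,0,0,0,0,0,0],
  ],
)

```text
clock: 16.2
tool_pos: [0.6365, 0.0732, 0.1743]
tcp_rot: [0.0, 0.675, 0.738, 0.0]
force: [-3.2, -1.3, 7.7]
opening: 0.0078
```

```bash
python3 rem.py .636 .073 .174 5.2; python3 - <<'E'
from h import *
from rig import imaging
r=imaging.get_image("scene")
im=r["image"][150:310,200:360,::-1]
cv2.imwrite(f"pics/scene6.png",cv2.resize(im,None,fx=4,fy=4,interpolation=cv2.INTER_CUBIC))
E
```

```text
t 16.2 pos [0.6365 0.0732 0.1743] yang 5.16140152678849 z [ 0.0011  0.     -1.    ] open 0.007828695631812916 F [-3.22   -1.336   7.6694]
tool shift [-0.0002 -0.0005  0.0003] tool z turn -0.03859847321150767 level err deg [ 0.0611  0.0045 -0.    ]
```

View pics/scene6.png

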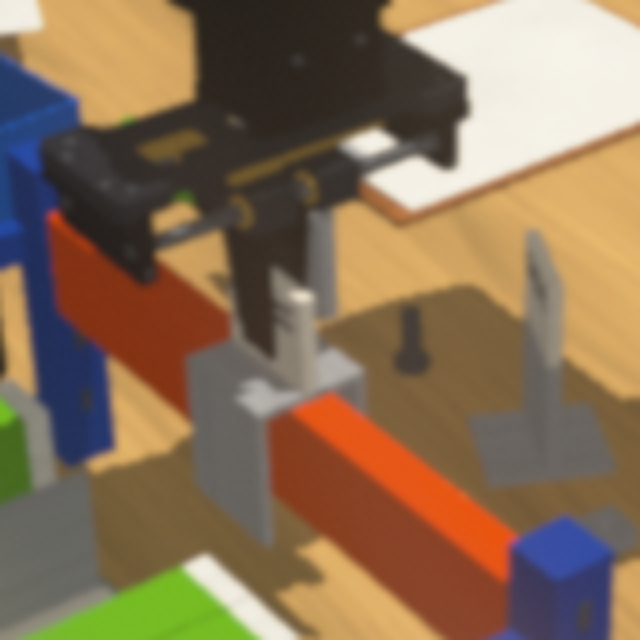

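The scene crop shows the saddle astride and down on the beam: back leg near (245,470), U top flush at (300,390). I'll release and retreat straight up.

apply_moves(
  commands=[
    [0,0,0,0,0,-0.001,0.4],
    [0,0,0,0,0,0,0.4],
    [0,0,0,0,0,0,0.4],
    [0,0,0,0,0,0,0.4],
    [0,0,0,0,0,0,0.4],
    [0,0,0,0,0,-0.01,0.4],
    [0,0,0,0,0,-0.03,0.4],
    [0,0,0,0,0,-0.04,0.4],
    [0,0,0,0,0,-0.05,0.4],
    [0,0,0,0,0,-0.04,0.4],
  ],
)

```text
clock: 17.5
tool_pos: [0.6363, 0.0732, 0.3471]
tcp_rot: [0.001, 0.675, 0.738, 0.001]
force: [-0.3, 0.7, -0.6]
opening: 0.0376
```

apply_moves(
  commands=[
    [0,0,0,0,-0.04,-0.01,0.4],
    [0,0,0,0,-0.05,0,0.4],
    [0,0,0,0,-0.05,0,0.4],
    [0,0,0,0.04,-0.03,0,0.4],
    [0,0,0,0.05,0,0,0.4],
    [0,0,0,0.05,0,0,0.4],
    [0,0,0,0.05,0,0,0.4],
    [0,0,0,0.05,0,0,0.4],
    [0,0,0,0.05,0,0,0.4],
    [0,0,0,0,0,0,0.4],
  ],
)

```text
clock: 18.75
tool_pos: [0.4402, 0.3492, 0.3543]
tcp_rot: [-0.0, 0.673, 0.739, 0.0]
force: [0.5, -0.2, 0.1]
opening: 0.0379
```

```bash
python3 - <<'E'
from h import *
from rig import imaging,sensors
d={n:imaging.get_image(n) for n in("scene","top")};pickle.dump(d,open("im7.pkl","wb"))
cv2.imwrite("pics/scene7.png",d["scene"]["image"][:,:,::-1])
cv2.imwrite("pics/top7.png",cv2.resize(d["top"]["image"][90:260,190:470,::-1],None,fx=2.8,fy=2.8,interpolation=cv2.INTER_CUBIC))
s=sensors.sense();print(s["clock"],s["tool_pos"],s["force"])
E
```

```text
18.85 [0.44074448 0.3467573  0.35443813] [0.44095709 0.38156311 0.19588379]
```

View pics/scene7.png

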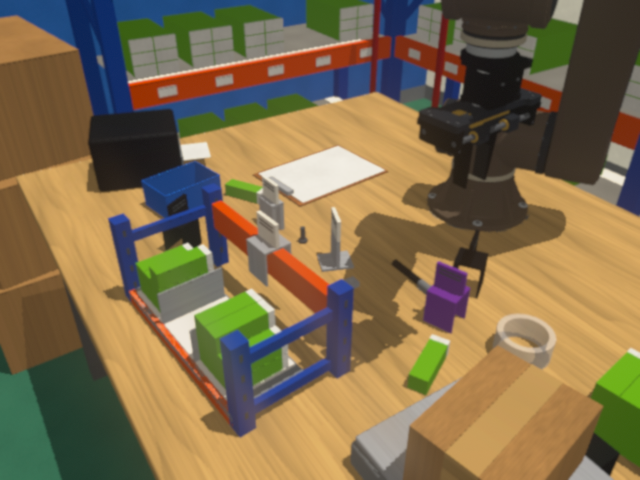

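View pics/top7.png

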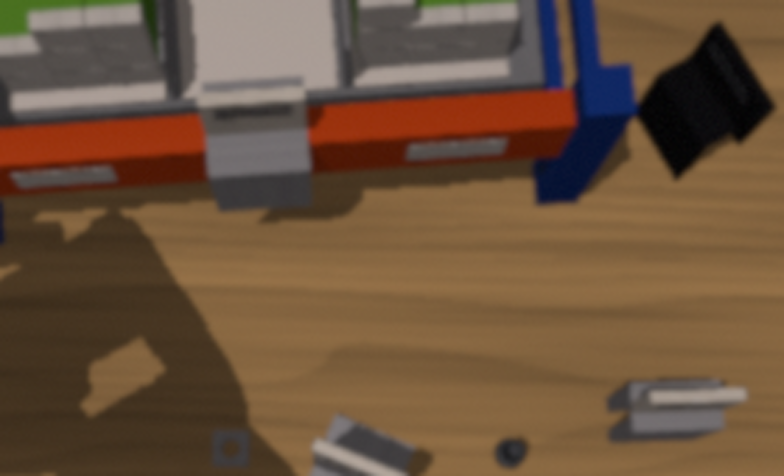

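The marker hangs over the middle of the beam: plate top edge from about (198,100) to (305,85) in the top crop. The other two markers look unmoved. A last numeric check follows.

```bash
python3 - <<'E'
from h import *
np.set_printoptions(precision=4,suppress=True)
d=pickle.load(open("im7.pkl","rb"));t=d["top"]
P=onz(t,crop([(198,100),(305,85)],190,90,2.8),.214);v=P[0]-P[1]
print(P.mean(0),np.linalg.norm(v),"x-axis deg",np.degrees(np.arctan2(v[1],v[0]))-90)
a=np.radians(5.2);e=P.mean(0)[:2]-[.636,.073]
print("in hang frame",e@[np.cos(a),np.sin(a)],e@[-np.sin(a),np.cos(a)])
i0=pickle.load(open("im0.pkl","rb"))
# shift of other markers
for n,(x,y,w,h) in {"top":(405,220,55,32),"scene":(322,205,30,64)}.items():
    A=i0[n]["image"][y:y+h,x:x+w];B=d[n]["image"][y-15:y+h+15,x-15:x+w+15]
    m=cv2.matchTemplate(B,A,cv2.TM_CCOEFF_NORMED);print(n,cv2.minMaxLoc(m)[1],np.array(cv2.minMaxLoc(m)[3])-15)
E
```

```text
[0.6374 0.0742 0.214 ] 0.059562511419961855 x-axis deg 9.352868540848334
in hang frame 0.0015154821815646662 0.0010394027205906803
top 0.9994837641716003 [0 0]
scene 0.9400941729545593 [0 0]
```

```bash
python3 -c "
from rig import job
print(job.sign_off())"
```

```text
the job is handed in; nothing more can be done
None
```

The wide-saddle marker now hangs astride the orange beam in front of the empty middle lane. I handed the job in at about 19 s with the gripper clear.

- **Re-grip:** On the first lift the fingers were still closing and held only the top of the plate. I set the marker back down and gripped it lower before moving it. That set-down pressed it onto the bench with about 19 N, well inside the limits.
- **Position:** By the last top picture, the plate centre is about 1.5 mm off across the beam and 1 mm along it. Contact came at TCP height 0.174 m, as predicted for a fully seated saddle.
- **Angle:** The picture gave the marker's angle as about 4° off the beam line, while the tool angle at release was within 0.1°. I think this is reading error on a blurred edge, and either value is within the 15° limit.
- **Other two markers:** Template matching showed no pixel shift for either: narrow marker 0.999 in the top view, flat-footed one 0.94 in the scene view.

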